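# Set and lock the depth stop of the stem corer

### The arm

A 7-joint arm with a two-finger parallel gripper is mounted at the origin on the work surface. World frame = base frame: x ahead of the robot, y to its left, z up, the work surface at z = 0. Lengths are in m, angles in rad, forces in N, time in s.
With the tool pointing down it reaches from about 0.425 to 0.875 m from the base axis. Payload 4.7 kg.
Tool frame: the origin (TCP) lies on the centre line of the jaws, within the pads' length; the fingertips stand 22 mm ahead of it and the grasp point (between the pads) lies 3 mm ahead of it (ctrl.tcp_to_tips is the z of the fingertips in the tool frame, in m); z points along the fingers, y is the direction in which the jaws open and shut (so a half turn about z gives the same grasp; the last joint's range is limited). The gripper opens to 87 mm and grips with 3 to 60 N. Pads are 19 mm wide; open, the fingers measure 117 mm over their backs; the gripper's body (75 mm by 190 mm) begins 51 mm behind the grasp point.
Start: joints at [-1.139, 0.321, -0.07, 1.45, 0.023, 1.371, -0.057], TCP at [0.264, 0.594, 0.245] pointing down, gripper open.
Joint ranges: [-2.86, 2.86], [-0.3, 2.09], [-1.38, 1.24], [0.06, 2.45], [-1.56, 4.7], [0.09, 2.05], [-2.69, 2.69]. Speed limits (rad/s): [2.57, 2.57, 3.14, 3.14, 3.14, 3.14, 3.14].

### API

Orientations are given as a rotation vector (axis times angle).
In Python, from bench import ctrl, cams gives the robot as it stands.
- The arm moves only by the tool move_arm, never from a script. Its argument "deltas" is a list of rows, each an object with "linear": the shift along the tool's x, y, z as a fraction of full scale, a list of three; "turn": the turn, a rotation vector about the tool's x, y, z as a fraction of full scale, a list of three; "claw": the closure, from 0 (fully open) to 1 (shut). In form: [{"linear": [tx, ty, tz], "turn": [wx, wy, wz], "claw": claw}, ...]. A call has 1 to 20 rows; each row shifts and turns the commanded pose from where the row before left it, along the tool's axes as they then stand; what a row does not reach is not made up. Full scale, the value 1, is 0.03 m for a shift and 4 degrees for a turn. A row lasts 1/12 s, in which the tool goes at most 41.7 mm and 7.16 degrees, less where a joint would pass 70% of its speed; a pose out of reach is approached as far as the arm can. A call with a number of a shift or a turn outside -1 to 1 is refused whole. A call with a gripper value outside its range is refused whole. The fingers move at their own pace and stop on an object; "grip_force" is the grip in N (left out, the last holds). Time passes only in rows, so rows that do not move let the fingers close. It gives the time, the measured TCP pose, the force and the opening at its end, in the units of the state.
- ctrl.get_state(): the state, without advancing time (a new reading comes with each control period).
- cams.get_image(name): name is "scene" or "top" or "wrist"; returns a dict with "image" (400x640x3 uint8, red, green, blue), "K" (3x3 intrinsics, pixels), "k1" (the pictures are not rectified: a ray, as slopes to the right and down, at radius r is drawn at 1 + k1 r^2 times it, then the intrinsics apply), "world_from_camera" (4x4, takes a point from camera to world coordinates); the wrist camera has in their place "tool_from_camera" (4x4, takes a point from camera to tool coordinates, whose origin is the TCP and whose axes are the flange's). Camera axes: x right, y down, z forward; pixel columns grow to the right and rows downward; lengths in m; the calibration is good to about 2 mm. A picture is of the moment at which its call begins: read the wrist's pose just before it. There is no depth.
- ctrl.close_job(): hands the job in, once; it reports no verdict.
The state is a dict: "time": time; "joint_positions": joint angles; "qd": joint speeds; "joint_torque": joint torques, N m; "position": TCP position; "tool_rot": TCP orientation; "ft_force": force on the tool from outside, world axes, zero at the start; "torque": the same for the moment, N m; "grip_width": opening from 0.0 (shut) to 1.0 (fully open).
Only numpy, scipy, OpenCV 4.12 (cv2) and the standard library are available. Lean on these libraries where they do the work, as an engineer would, in place of code of your own. Each camera call takes 0.05 s, during which the arm holds its last target. There are 200 camera calls.

### The job

The stem corer is standing at its full depth in the first squash half. Set its depth stop from that squash: run the stop rod down by its blue knob until the rubber foot just bears on the squash, gently enough not to bruise it, then swing the red clamp lever all the way over so that the rod is locked there with the foot still resting on the skin. Leave the squash wedge and the white push block where they are.

Things in the scene. Friction and masses are not known exactly. Their poses are not given: they have to be found in the camera images.
- corer: Bench stem corer, fixed: base plate 400 x 240 mm under a white board (top 32 mm up), white head 88 mm wide, top 222 mm up, from the column (384 mm high, 190 mm to -y) to 20 mm past the coring tube; motor behind the column. Origin: on the table under the tube; +y runs along the head from the column to its free end, where the depth stop is. Turned up to 0.4 rad.
- stop_knob (a point): Centre of the blue knob on top of the upright stop rod: diameter 30 mm, 32 mm high (16 mm above and below this point). Rod: 14 mm steel, 52 mm to +y of the corer's origin, slides only up and down. Grip the knob across the corer's x. The rod weighs 0.24 kg and drags with about 6 N in its bush, so it stays where left; lowering it takes a push of 3 to 5 N until the foot touches.
- foot: Black rubber foot at the lower end of the stop rod: ball of 22 mm diameter, moving with the rod. Origin: its lowest point. The rubber gives about 1 mm for 9 N. It starts 20 to 70 mm above the squash.
- stop_rod (a joint): How far the rod is lowered, in m: 0 at the top, 0.075 at the bottom; starts at 0 to 0.02.
- squash: Half kabocha squash, dark green, 164 mm across, up to 80 mm high, 0.5 to 0.8 kg, loose, cut face down on the white board, coring tube (30 mm) through its stem hole. Origin: centre of the cut face. Ribbed, lopsided and turned any way: the skin under the foot is anywhere from 46 to 76 mm above the board and slopes, so it must be felt for. It bruises under more than 18 N.
- lever (a joint): Angle of the clamp's cam lever about its upright pivot, counter-clockwise from above: 0 to 0.4 at the start (loose); it swings freely to about 1.3, where the cam begins to press on the rod, is stiffest about 1.6 to 2.0, goes over centre at 2.08 and on to its end stop at 2.35 (locked; it stays there).
- lever_grip (a point): On the axis of the red upright handle post at the lever's end, 243 mm above the table. Post: round, diameter 14 mm, free from 34 mm below to 16 mm above this point; it can turn between the fingers. It runs on a circle of 75 mm radius about lever_pivot. Swinging it takes 2 to 5 N when loose, 10 to 15 N at the stiffest.
- lever_pivot (a point): On the lever's upright pivot axis, at the height of lever_grip; 17.4 mm to the corer's -x side of the rod axis. Seen from here the handle lies, in the corer's frame, at 1.309 rad + the lever's joint value, counted from +x towards +y.
- wedge_mid (a point): Bystander: cut squash wedge, green skin and orange flesh, about 125 x 78 x 70 mm, loose on the table beyond the corer's free end. This point: about its middle.
- push_block_mid (a point): Bystander: white plastic push block, 120 x 55 mm, 65 mm high, loose on the table. This point: its centre, 30 mm up.
Things that resemble listed ones, but are neither listed nor needed, are in the scene too. Leave any pink or turquoise look-alike of the squash alone.

How it is judged:
By the outcome, as a careful person would: the job done as asked, in the order asked, and still so for the second after the job is handed in, with the robot touching nothing.
It also fails if it takes over 54 s, if anything falls off the work surface, if the arm or the gripper's body presses on something with over 40 N, if the wrist force passes 120 N, or if a joint passes its speed limit or range.

## Working session

There is one attempt and no reset: what is moved stays moved. The work goes in short steps, Python scripts to look and compute and a tool call to move; the robot and the scene stay as the last step left them, time stands still between calls to the robot, and variables do not carry over. Pictures are saved under pics/ and viewed, about 8 in all and at most 12, crops included, and the job is handed in when it is done.

Besides the shell and the picture viewer there is one more tool, called after "Call:" by a JSON object that holds its "api" and its "payload", one argument or row to a line. move_arm: Moves the arm, as the interface text tells. Shift numbers are shares of 0.03 m and turn numbers shares of 4 degrees, none past 1 either way. Its arguments: {"type":"object","properties":{"deltas":{"type":"array"},"grip_force":{"type":"number"}},"required":["deltas"]}

```bash
mkdir -p pics; cat > h.py <<'E'
import numpy as np, cv2
from bench import ctrl, cams
from scipy.spatial.transform import Rotation as R
def snap(n,f):
    s=ctrl.get_state(); d=cams.get_image(n); cv2.imwrite(f,d["image"][:,:,::-1])
    T=d.get("world_from_camera")
    if T is None:
        W=np.eye(4);W[:3,:3]=R.from_rotvec(s["tool_rot"]).as_matrix();W[:3,3]=s["position"];T=W@np.array(d["tool_from_camera"])
    np.savez(f[:-4]+".npz",K=d["K"],k1=d["k1"],T=T)
def ray(f,u,v):
    d=np.load(f[:-4]+".npz");K=d["K"];T=d["T"]
    p=cv2.undistortPoints(np.array([[[u,v]]],float),K,np.array([float(d["k1"]),0,0,0]))[0,0]
    # model: drawn = ray*(1+k1 r^2) = opencv k1
    return T[:3,3],T[:3,:3]@np.array([p[0],p[1],1])
def atz(f,u,v,z):
    o,r=ray(f,u,v); return o+r*(z-o[2])/r[2]
def proj(f,P):
    d=np.load(f[:-4]+".npz");K=d["K"];T=np.linalg.inv(d["T"])
    P=np.atleast_2d(P).astype(float)
    return cv2.projectPoints(P,cv2.Rodrigues(T[:3,:3])[0],T[:3,3],K,np.array([float(d["k1"]),0,0,0]))[0][:,0]
def tri(a,b):
    A=np.zeros((3,3));y=np.zeros(3)
    for f,u,v in(a,b):
        o,r=ray(f,u,v);r=r/np.linalg.norm(r);M=np.eye(3)-np.outer(r,r);A+=M;y+=M@o
    return np.linalg.solve(A,y)
E
python3 - <<'E'
from h import *
snap("scene","pics/s.png");snap("top","pics/t.png")
s=ctrl.get_state();print({k:np.round(v,3) for k,v in s.items()})
for f in("s","t"):
    d=np.load(f"pics/{f}.npz");print(d["T"].round(3),d["K"][0,0],d["k1"])
E
```

```text
{'time': np.float64(0.1), 'joint_positions': array([-1.139,  0.322, -0.07 ,  1.452,  0.023,  1.371, -0.057]), 'qd': array([-0.   , -0.003,  0.002, -0.001, -0.001, -0.001,  0.001]), 'joint_torque': array([ 0.0000e+00, -4.9258e+01, -4.0600e-01, -3.1340e+01, -6.4000e-02,
        4.0000e-02,  0.0000e+00]), 'position': array([0.264, 0.594, 0.244]), 'tool_rot': array([-6.510e-01, -3.073e+00,  3.000e-03]), 'ft_force': array([-0.961,  0.179,  0.59 ]), 'torque': array([0.037, 0.003, 0.012]), 'grip_width': np.float64(0.999)}
[[-0.627  0.514 -0.585  1.183]
 [ 0.779  0.425 -0.462  0.692]
 [ 0.011 -0.745 -0.667  1.027]
 [ 0.     0.     0.     1.   ]] 446.05189043640485 -0.023487398347233162
[[ 0.019 -0.991  0.134  0.278]
 [-0.999 -0.015  0.029  0.087]
 [-0.027 -0.135 -0.991  1.364]
 [ 0.     0.     0.     1.   ]] 468.6434294111923 -0.10006149842115761
```

View pics/s.png

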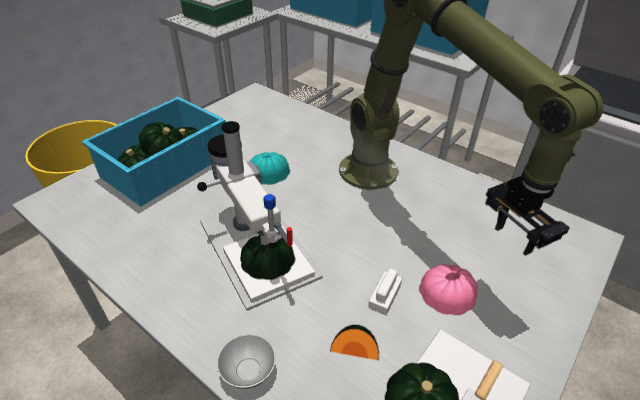

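View pics/t.png

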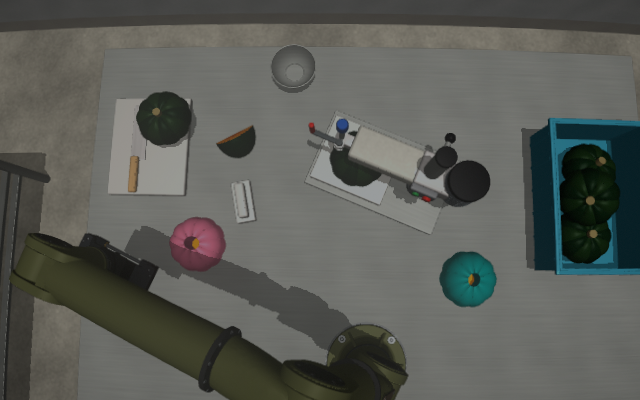

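The scene view shows the blue knob at about (269,201) and the red post at about (290,237). In the top view they are at about (342,126) and (312,127). I'll enlarge both around the head.

```bash
python3 - <<'E'
from h import *
a=cv2.imread("pics/s.png")[175:275,215:315];b=cv2.imread("pics/t.png")[90:190,290:390]
im=np.hstack([cv2.resize(x,(400,400),interpolation=cv2.INTER_CUBIC) for x in(a,b)]);cv2.imwrite("pics/c1.png",im)
k=tri(("pics/s.png",269,201),("pics/t.png",342,126));g=tri(("pics/s.png",290,237),("pics/t.png",312,127));print(k,g)
E
```

```text
[0.60111602 0.07907365 0.29513958] [0.61596628 0.1558023  0.22924881]
```

View pics/c1.png

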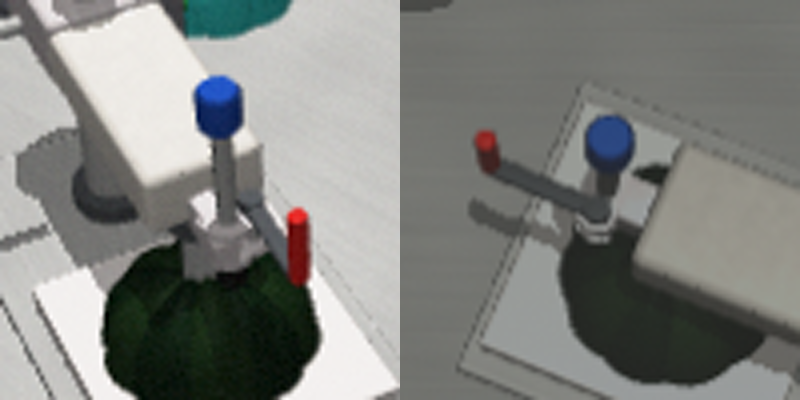

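The crops put the knob centre at scene (269.7,202) and top (342.3,125.8), and the post at scene (289.5,236.8) and top (312,127.5). The corer yaw is about -0.39, the lever about 0.24. I'm setting out now.

Call:
{"api": "move_arm", "payload": {
  "deltas": [
    {"linear": [-0.86, -0.55, -0.25], "turn": [0, 0, 0], "claw": 0},
    {"linear": [-0.86, -0.55, -0.25], "turn": [0, 0, 0], "claw": 0},
    {"linear": [-0.86, -0.55, -0.25], "turn": [0, 0, 0], "claw": 0},
    {"linear": [-0.86, -0.55, -0.25], "turn": [0, 0, 0], "claw": 0},
    {"linear": [-0.86, -0.55, -0.25], "turn": [0, 0, 0], "claw": 0},
    {"linear": [-0.86, -0.55, -0.25], "turn": [0, 0, 0], "claw": 0},
    {"linear": [-0.86, -0.55, -0.25], "turn": [0, 0, 0], "claw": 0},
    {"linear": [-0.86, -0.55, -0.25], "turn": [0, 0, 0], "claw": 0},
    {"linear": [-0.86, -0.55, -0.25], "turn": [0, 0, 0], "claw": 0},
    {"linear": [-0.86, -0.55, -0.25], "turn": [0, 0, 0], "claw": 0},
    {"linear": [-0.86, -0.55, -0.25], "turn": [0, 0, 0], "claw": 0},
    {"linear": [-0.86, -0.55, -0.25], "turn": [0, 0, 0], "claw": 0},
    {"linear": [-0.86, -0.55, -0.25], "turn": [0, 0, 0], "claw": 0},
    {"linear": [-0.86, -0.55, -0.25], "turn": [0, 0, 0], "claw": 0},
    {"linear": [-0.86, -0.55, -0.25], "turn": [0, 0, 0], "claw": 0},
    {"linear": [-0.86, -0.55, -0.25], "turn": [0, 0, 0], "claw": 0},
    {"linear": [-0.86, -0.55, -0.25], "turn": [0, 0, 0], "claw": 0},
    {"linear": [-0.86, -0.55, -0.25], "turn": [0, 0, 0], "claw": 0},
    {"linear": [-0.86, -0.55, -0.25], "turn": [0, 0, 0], "claw": 0},
    {"linear": [-0.86, -0.55, -0.25], "turn": [0, 0, 0], "claw": 0}
  ],
  "grip_force": 25
}}

```text
time: 1.77
position: [0.6019, 0.0818, 0.3946]
tool_rot: [-0.651, -3.073, 0.0]
ft_force: [0.6, -0.1, -0.2]
grip_width: 0.996
```

Call:
{"api": "move_arm", "payload": {
  "deltas": [
    {"linear": [0, 0, 0], "turn": [0, 0, 1], "claw": 0},
    {"linear": [0, 0, 0], "turn": [0, 0, 1], "claw": 0},
    {"linear": [0, 0, 0], "turn": [0, 0, 1], "claw": 0},
    {"linear": [0, 0, 0], "turn": [0, 0, 1], "claw": 0},
    {"linear": [0, 0, 0], "turn": [0, 0, 1], "claw": 0},
    {"linear": [0, 0, 0], "turn": [0, 0, 1], "claw": 0},
    {"linear": [0, 0, 0], "turn": [0, 0, 1], "claw": 0},
    {"linear": [0, 0, 0], "turn": [0, 0, 1], "claw": 0},
    {"linear": [0, 0, 0], "turn": [0, 0, 1], "claw": 0},
    {"linear": [0, 0, 0], "turn": [0, 0, 1], "claw": 0},
    {"linear": [0, 0, 0], "turn": [0, 0, 1], "claw": 0},
    {"linear": [0, 0, 0], "turn": [0, 0, 1], "claw": 0},
    {"linear": [0, 0, 0], "turn": [0, 0, 1], "claw": 0},
    {"linear": [0, 0, 0], "turn": [0, 0, 1], "claw": 0},
    {"linear": [0, 0, 0], "turn": [0, 0, 1], "claw": 0},
    {"linear": [0, 0, 0], "turn": [0, 0, 1], "claw": 0},
    {"linear": [0, 0, 0], "turn": [0, 0, 1], "claw": 0},
    {"linear": [0, 0, 0], "turn": [0, 0, 1], "claw": 0},
    {"linear": [0, 0, 0], "turn": [0, 0, 1], "claw": 0},
    {"linear": [0, 0, 0], "turn": [0, 0, 1], "claw": 0}
  ]
}}

```text
time: 3.43
position: [0.6013, 0.0831, 0.394]
tool_rot: [-2.478, -1.931, 0.001]
ft_force: [0.6, -0.3, 0.5]
grip_width: 1.0
```

```bash
python3 - <<'E'
from h import *
k=tri(("pics/s.png",269.7,202),("pics/t.png",342.3,125.8));g=tri(("pics/s.png",289.5,236.8),("pics/t.png",312,127.5));print(k,g)
s=ctrl.get_state();print({k:np.round(v,3) for k,v in s.items()})
M=R.from_rotvec(s["tool_rot"]).as_matrix();print(M.round(3))
snap("wrist","pics/w1.png");snap("top","pics/t1.png")
print(proj("pics/w1.png",[k,g]))
E
```

```text
[0.60141744 0.0795231  0.29261743] [0.6154247  0.1549859  0.22879898]
{'time': np.float64(3.433), 'joint_positions': array([-0.593,  0.214,  0.509,  1.318, -0.104,  1.636, -0.347]), 'qd': array([-0.066,  0.006,  0.084,  0.003, -0.018,  0.001, -0.814]), 'joint_torque': array([ 3.5500e-01, -3.9699e+01,  3.1520e+00, -3.1712e+01, -5.0000e-02,
        1.5000e-02,  8.6000e-01]), 'position': array([0.601, 0.083, 0.394]), 'tool_rot': array([-2.478e+00, -1.931e+00,  1.000e-03]), 'ft_force': array([ 0.562, -0.314,  0.538]), 'torque': array([-0.074,  0.027, -0.039]), 'grip_width': np.float64(1.0)}
[[ 0.244  0.97  -0.001]
 [ 0.97  -0.244 -0.   ]
 [-0.    -0.001 -1.   ]]
[[319.55598089 207.07657468]
 [314.59176756 115.46570001]]
```

View pics/w1.png

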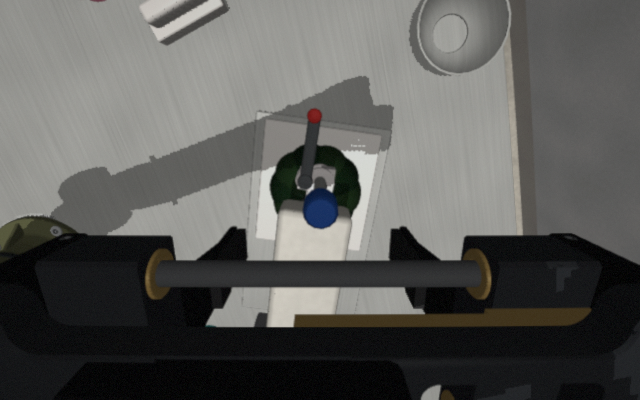

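The wrist view shows the knob at (320,208) and the post top at (314,116). Both match the projected estimate to about 1 px.

```bash
python3 - <<'E'
from h import *
f="pics/w1.png"
a,b=atz(f,258,112,.012),atz(f,391,130,.012);d=b-a;print("yaw base edge",np.arctan2(d[1],d[0]),np.linalg.norm(d))
for p,q in(((277,260),(270,320)),((347,260),(340,320))):
    d=atz(f,*p,.222)-atz(f,*q,.222);print("yaw head",np.arctan2(d[1],d[0])-np.pi/2)
print(atz(f,320,203,.2926+.016),atz(f,320,208,.2926), atz(f,314.5,115.5,.259))
s=ctrl.get_state();print(s["position"],s["tool_rot"])
E
```

```text
yaw base edge -0.3773141209638382 0.23367500829208693
yaw head -0.3912810035007135
yaw head -0.3230800442668673
[0.60381578 0.08789142 0.3086    ] [0.60158617 0.07860004 0.2926    ] [0.61574845 0.15510371 0.259     ]
[0.60131075 0.08313    0.39406534] [-2.47450941e+00 -1.93502735e+00  1.28745670e-03]
```

Call:
{"api": "move_arm", "payload": {
  "deltas": [
    {"linear": [-0.06, 0.02, 0.2], "turn": [0, 0, 0.95], "claw": 0},
    {"linear": [-0.06, 0.02, 0.2], "turn": [0, 0, 0.95], "claw": 0},
    {"linear": [0, 0, 0.6], "turn": [0, 0, 0], "claw": 0.2},
    {"linear": [0, 0, 0.6], "turn": [0, 0, 0], "claw": 0.2},
    {"linear": [0, 0, 0.6], "turn": [0, 0, 0], "claw": 0.2},
    {"linear": [0, 0, 0.6], "turn": [0, 0, 0], "claw": 0.2},
    {"linear": [0, 0, 0.25], "turn": [0, 0, 0], "claw": 0.2},
    {"linear": [0, 0, 0], "turn": [0, 0, 0], "claw": 0.2},
    {"linear": [0, 0, 0], "turn": [0, 0, 0], "claw": 0.2}
  ],
  "grip_force": 20
}}

```text
time: 4.28
position: [0.6017, 0.0794, 0.3033]
tool_rot: [-2.597, -1.768, 0.0]
ft_force: [-0.5, -0.0, 1.0]
grip_width: 0.802
```

Call:
{"api": "move_arm", "payload": {
  "deltas": [
    {"linear": [0, 0, 0], "turn": [0, 0, 0], "claw": 1},
    {"linear": [0, 0, 0], "turn": [0, 0, 0], "claw": 1},
    {"linear": [0, 0, 0], "turn": [0, 0, 0], "claw": 1},
    {"linear": [0, 0, 0], "turn": [0, 0, 0], "claw": 1},
    {"linear": [0, 0, 0], "turn": [0, 0, 0], "claw": 1},
    {"linear": [0, 0, 0], "turn": [0, 0, 0], "claw": 1},
    {"linear": [0, 0, 0], "turn": [0, 0, 0], "claw": 1},
    {"linear": [0, 0, 0], "turn": [0, 0, 0], "claw": 1}
  ]
}}

```text
time: 4.95
position: [0.602, 0.0792, 0.3032]
tool_rot: [2.597, 1.767, 0.001]
ft_force: [1.5, -0.5, -0.4]
grip_width: 0.339
```

Call:
{"api": "move_arm", "payload": {
  "deltas": [
    {"linear": [0, 0, 0.07], "turn": [0, 0, 0], "claw": 1},
    {"linear": [0, 0, 0.07], "turn": [0, 0, 0], "claw": 1},
    {"linear": [0, 0, 0.07], "turn": [0, 0, 0], "claw": 1},
    {"linear": [0, 0, 0.07], "turn": [0, 0, 0], "claw": 1},
    {"linear": [0, 0, 0.07], "turn": [0, 0, 0], "claw": 1},
    {"linear": [0, 0, 0.07], "turn": [0, 0, 0], "claw": 1},
    {"linear": [0, 0, 0.07], "turn": [0, 0, 0], "claw": 1},
    {"linear": [0, 0, 0.07], "turn": [0, 0, 0], "claw": 1}
  ]
}}

```text
time: 5.62
position: [0.602, 0.0792, 0.2862]
tool_rot: [2.597, 1.767, 0.001]
ft_force: [1.9, -1.0, 3.7]
grip_width: 0.334
```

```bash
python3 - <<'E'
from h import *
snap("scene","pics/s2.png")
a=cv2.imread("pics/s2.png")[150:300,190:340];cv2.imwrite("pics/c2.png",cv2.resize(a,(600,600),interpolation=cv2.INTER_CUBIC))
for i in range(5):
    s=ctrl.get_state();print(s["time"],s["ft_force"].round(2) if hasattr(s["ft_force"],"round") else s["ft_force"],s["position"])
E
```

```text
5.6667 [ 3.25 -0.61  2.18] [0.60201039 0.07920235 0.28578   ]
5.6667 [ 3.25 -0.61  2.18] [0.60201039 0.07920235 0.28578   ]
5.6667 [ 3.25 -0.61  2.18] [0.60201039 0.07920235 0.28578   ]
5.6667 [ 3.25 -0.61  2.18] [0.60201039 0.07920235 0.28578   ]
5.6667 [ 3.25 -0.61  2.18] [0.60201039 0.07920235 0.28578   ]
```

View pics/c2.png

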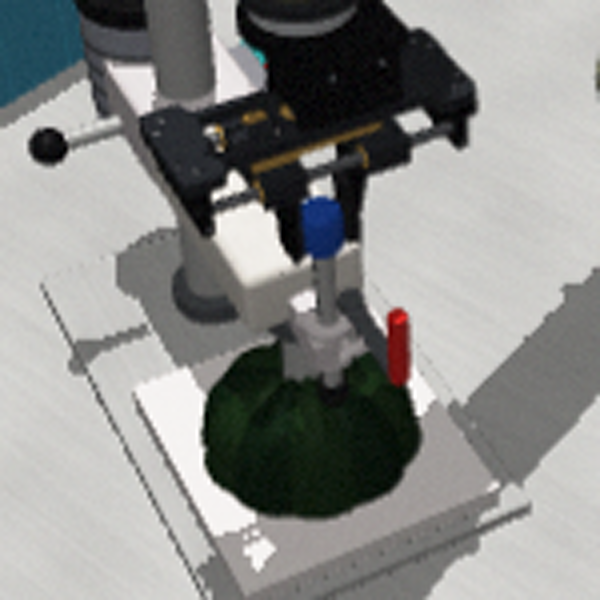

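The scene crop shows the knob gripped at its centre, with the rod and foot moving. The bottom of the foot is at about crop (334,402), full-image (273.5,250.5). I'll work out its height from that.

```bash
python3 - <<'E'
from h import *
for z in (.08,.09,.1,.11,.12,.13,.14,.15,.16,.28): print(z,((proj("pics/s2.png",[.6015,.079,z])[0]-[190,150])*4).round())
# squash center & visible top outline
c=np.array([.6015,.079])-.052*np.array([.366,.9305]);print(c)
E
```

```text
0.08 [334. 435.]
0.09 [333. 425.]
0.1 [332. 415.]
0.11 [331. 406.]
0.12 [330. 396.]
0.13 [330. 386.]
0.14 [329. 376.]
0.15 [328. 366.]
0.16 [327. 355.]
0.28 [316. 222.]
[0.582468 0.030614]
```

Call:
{"api": "move_arm", "payload": {
  "deltas": [
    {"linear": [0, 0, 0.033], "turn": [0, 0, 0], "claw": 1},
    {"linear": [0, 0, 0.033], "turn": [0, 0, 0], "claw": 1},
    {"linear": [0, 0, 0.033], "turn": [0, 0, 0], "claw": 1},
    {"linear": [0, 0, 0.033], "turn": [0, 0, 0], "claw": 1},
    {"linear": [0, 0, 0.033], "turn": [0, 0, 0], "claw": 1},
    {"linear": [0, 0, 0.033], "turn": [0, 0, 0], "claw": 1}
  ],
  "grip_force": 8
}}

```text
time: 6.17
position: [0.602, 0.0792, 0.2804]
tool_rot: [2.597, 1.767, 0.001]
ft_force: [3.8, -0.4, 3.6]
grip_width: 0.339
```

Call:
{"api": "move_arm", "payload": {
  "deltas": [
    {"linear": [0, 0, 0.02], "turn": [0, 0, 0], "claw": 1},
    {"linear": [0, 0, 0.02], "turn": [0, 0, 0], "claw": 1},
    {"linear": [0, 0, 0.02], "turn": [0, 0, 0], "claw": 1},
    {"linear": [0, 0, 0.02], "turn": [0, 0, 0], "claw": 1}
  ]
}}

```text
time: 6.5
position: [0.602, 0.0792, 0.278]
tool_rot: [2.597, 1.767, 0.001]
ft_force: [4.9, -1.1, 4.1]
grip_width: 0.336
```

Call:
{"api": "move_arm", "payload": {
  "deltas": [
    {"linear": [0, 0, 0.02], "turn": [0, 0, 0], "claw": 1},
    {"linear": [0, 0, 0.02], "turn": [0, 0, 0], "claw": 1},
    {"linear": [0, 0, 0.02], "turn": [0, 0, 0], "claw": 1},
    {"linear": [0, 0, 0.02], "turn": [0, 0, 0], "claw": 1}
  ]
}}

```text
time: 6.83
position: [0.602, 0.0792, 0.2757]
tool_rot: [2.597, 1.767, 0.001]
ft_force: [4.6, -1.3, 2.9]
grip_width: 0.341
```

Call:
{"api": "move_arm", "payload": {
  "deltas": [
    {"linear": [0, 0, 0.02], "turn": [0, 0, 0], "claw": 1},
    {"linear": [0, 0, 0.02], "turn": [0, 0, 0], "claw": 1},
    {"linear": [0, 0, 0.02], "turn": [0, 0, 0], "claw": 1},
    {"linear": [0, 0, 0.02], "turn": [0, 0, 0], "claw": 1}
  ]
}}

```text
time: 7.17
position: [0.6019, 0.0792, 0.2732]
tool_rot: [2.597, 1.767, 0.001]
ft_force: [5.3, -1.7, 3.3]
grip_width: 0.343
```

Call:
{"api": "move_arm", "payload": {
  "deltas": [
    {"linear": [0, 0, 0.02], "turn": [0, 0, 0], "claw": 1},
    {"linear": [0, 0, 0.02], "turn": [0, 0, 0], "claw": 1},
    {"linear": [0, 0, 0.02], "turn": [0, 0, 0], "claw": 1},
    {"linear": [0, 0, 0.02], "turn": [0, 0, 0], "claw": 1}
  ]
}}

```text
time: 7.5
position: [0.602, 0.0792, 0.2708]
tool_rot: [2.597, 1.767, 0.001]
ft_force: [5.4, -1.1, 3.1]
grip_width: 0.343
```

Call:
{"api": "move_arm", "payload": {
  "deltas": [
    {"linear": [0, 0, 0.02], "turn": [0, 0, 0], "claw": 1},
    {"linear": [0, 0, 0.02], "turn": [0, 0, 0], "claw": 1},
    {"linear": [0, 0, 0.02], "turn": [0, 0, 0], "claw": 1},
    {"linear": [0, 0, 0.02], "turn": [0, 0, 0], "claw": 1}
  ]
}}

```text
time: 7.83
position: [0.602, 0.0792, 0.269]
tool_rot: [2.597, 1.767, 0.002]
ft_force: [4.0, -0.6, 7.6]
grip_width: 0.342
```

Call:
{"api": "move_arm", "payload": {
  "deltas": [
    {"linear": [0, 0, 0], "turn": [0, 0, 0], "claw": 1},
    {"linear": [0, 0, 0], "turn": [0, 0, 0], "claw": 1}
  ]
}}

```text
time: 8.0
position: [0.602, 0.0792, 0.269]
tool_rot: [2.597, 1.767, 0.002]
ft_force: [3.8, -1.7, 5.8]
grip_width: 0.341
```

```bash
python3 - <<'E'
from h import *
snap("scene","pics/s3.png")
s=ctrl.get_state();print(s["ft_force"],s["position"])
a=cv2.imread("pics/s3.png")[190:290,230:330];b=cv2.imread("pics/s2.png")[190:290,230:330]
im=np.hstack([cv2.resize(x,(400,400),interpolation=cv2.INTER_CUBIC) for x in(b,a)]);im=np.clip(im*1.6,0,255).astype(np.uint8);cv2.imwrite("pics/c3.png",im)
E
```

```text
[ 4.64715866 -1.02615339  6.93871656] [0.60197653 0.07925234 0.26901894]
```

View pics/c3.png

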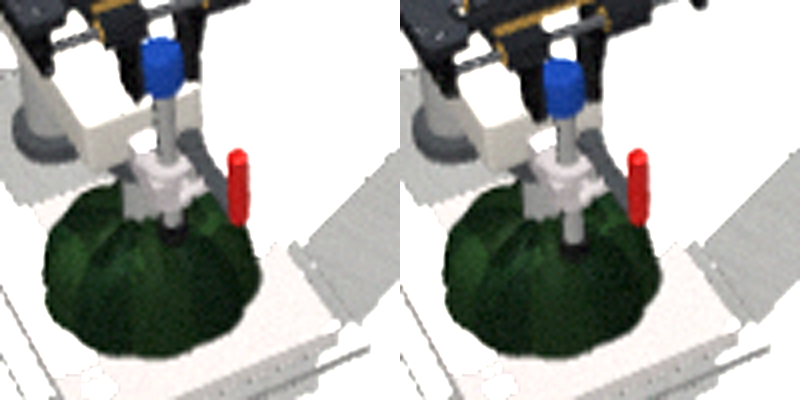

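The foot has moved about 16 mm and now sits on the skin at about crop (573,250). The push rose from 3.3 to about 6.5 N. A small further press should confirm contact.

Call:
{"api": "move_arm", "payload": {
  "deltas": [
    {"linear": [0, 0, 0.01], "turn": [0, 0, 0], "claw": 1},
    {"linear": [0, 0, 0], "turn": [0, 0, 0], "claw": 1},
    {"linear": [0, 0, 0], "turn": [0, 0, 0], "claw": 1}
  ],
  "grip_force": 12
}}

```text
time: 8.3
position: [0.602, 0.0792, 0.2689]
tool_rot: [2.597, 1.767, 0.002]
ft_force: [3.4, -1.1, 5.9]
grip_width: 0.342
```

Call:
{"api": "move_arm", "payload": {
  "deltas": [
    {"linear": [0, 0, 0.015], "turn": [0, 0, 0], "claw": 1},
    {"linear": [0, 0, 0], "turn": [0, 0, 0], "claw": 1},
    {"linear": [0, 0, 0], "turn": [0, 0, 0], "claw": 1}
  ]
}}

```text
time: 8.55
position: [0.602, 0.0793, 0.2687]
tool_rot: [2.597, 1.767, 0.002]
ft_force: [3.4, -1.5, 7.7]
grip_width: 0.334
```

Call:
{"api": "move_arm", "payload": {
  "deltas": [
    {"linear": [0, 0, 0.015], "turn": [0, 0, 0], "claw": 1},
    {"linear": [0, 0, 0], "turn": [0, 0, 0], "claw": 1}
  ]
}}

```text
time: 8.72
position: [0.602, 0.0792, 0.2685]
tool_rot: [2.597, 1.767, 0.003]
ft_force: [3.7, -2.0, 8.4]
grip_width: 0.34
```

```bash
python3 - <<'E'
from h import *
F=[]
for i in range(8):
    cams.get_image("top");s=ctrl.get_state();F.append(s["ft_force"][2])
print(np.round(F,1),np.mean(F),s["position"])
E
```

```text
[8.8 8.6 8.8 8.5 9.4 7.4 8.6 8.2] 8.54247386302185 [0.60199361 0.07923004 0.26850777]
```

Contact is confirmed at about 5 N on the skin. Next I release the knob, go up, and move over to the lever post.

Call:
{"api": "move_arm", "payload": {
  "deltas": [
    {"linear": [0, 0, 0], "turn": [0, 0, 0], "claw": 0},
    {"linear": [0, 0, 0], "turn": [0, 0, 0], "claw": 0},
    {"linear": [0, 0, 0], "turn": [0, 0, 0], "claw": 0},
    {"linear": [0, 0, 0], "turn": [0, 0, 0], "claw": 0},
    {"linear": [0, 0, 0], "turn": [0, 0, 0], "claw": 0},
    {"linear": [0, 0, 0], "turn": [0, 0, 0], "claw": 0},
    {"linear": [0, 0, -0.6], "turn": [0, 0, 0], "claw": 0},
    {"linear": [0, 0, -0.6], "turn": [0, 0, 0], "claw": 0},
    {"linear": [0, 0, -0.6], "turn": [0, 0, 0], "claw": 0},
    {"linear": [0.63, -0.126, 0], "turn": [0, 0, 0], "claw": 0},
    {"linear": [0.63, -0.126, 0], "turn": [0, 0, 0], "claw": 0},
    {"linear": [0.63, -0.126, 0], "turn": [0, 0, 0], "claw": 0},
    {"linear": [0.63, -0.126, 0], "turn": [0, 0, 0.5], "claw": 0},
    {"linear": [0, 0, 0], "turn": [0, 0, 0], "claw": 0},
    {"linear": [0, 0, 0], "turn": [0, 0, 0], "claw": 0}
  ],
  "grip_force": 25
}}

```text
time: 10.37
position: [0.6149, 0.1565, 0.3204]
tool_rot: [-2.625, -1.725, 0.002]
ft_force: [0.6, 0.1, -0.6]
grip_width: 1.004
```

```bash
python3 - <<'E'
from h import *
snap("wrist","pics/w2.png");snap("scene","pics/s4.png")
s=ctrl.get_state();print(s["position"],s["tool_rot"],s["joint_positions"],s["grip_width"],s["ft_force"])
print(proj("pics/w2.png",[[.6157,.1551,.259],[.6157,.1551,.243],[.5853,.0854,.21],[.6015,.079,.276]]))
a=cv2.imread("pics/w2.png");b=cv2.imread("pics/s4.png")[190:290,230:330]
cv2.imwrite("pics/c4.png",np.hstack([a[50:350,120:520],cv2.resize(b,(300,300),interpolation=cv2.INTER_CUBIC)]))
E
```

```text
[0.61529495 0.15386483 0.32101444] [ 2.62797264e+00  1.72017150e+00 -1.31735696e-03] [-0.66911271  0.2785299   0.48557503  1.3878392  -0.12797869  1.50708881
 -0.60296428] 0.9995679517073791 [0.36971127 0.30939118 0.35420578]
[[320.03621822 220.59726136]
 [319.91918536 213.39911281]
 [319.34303455 275.88844035]
 [342.65918063 322.12804448]]
```

View pics/c4.png

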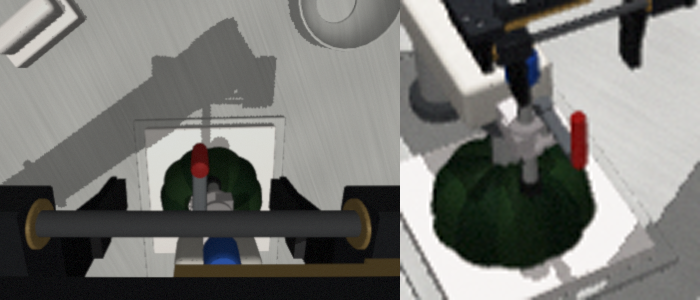

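The post top is at wrist (320,220), as predicted, and the foot is still on the squash. Descending and gripping.

Call:
{"api": "move_arm", "payload": {
  "deltas": [
    {"linear": [0.02, 0, 0.6], "turn": [0, 0, 0], "claw": 0},
    {"linear": [0, 0, 0.6], "turn": [0, 0, 0], "claw": 0.2},
    {"linear": [0, 0, 0.6], "turn": [0, 0, 0], "claw": 0.4},
    {"linear": [0, 0, 0.6], "turn": [0, 0, 0], "claw": 0.4},
    {"linear": [0, 0, 0], "turn": [0, 0, 0], "claw": 1},
    {"linear": [0, 0, 0], "turn": [0, 0, 0], "claw": 1},
    {"linear": [0, 0, 0], "turn": [0, 0, 0], "claw": 1},
    {"linear": [0, 0, 0], "turn": [0, 0, 0], "claw": 1},
    {"linear": [0, 0, 0], "turn": [0, 0, 0], "claw": 1},
    {"linear": [0, 0, 0], "turn": [0, 0, 0], "claw": 1},
    {"linear": [0, 0, 0], "turn": [0, 0, 0], "claw": 1},
    {"linear": [0, 0, 0], "turn": [0, 0, 0], "claw": 1}
  ]
}}

```text
time: 11.47
position: [0.6157, 0.1558, 0.2495]
tool_rot: [2.628, 1.722, 0.001]
ft_force: [0.1, 0.8, -0.5]
grip_width: 0.248
```

Call:
{"api": "move_arm", "payload": {
  "deltas": [
    {"linear": [0, 0, 0], "turn": [0, 0, 0], "claw": 1},
    {"linear": [0, 0, 0], "turn": [0, 0, 0], "claw": 1},
    {"linear": [0, 0, 0], "turn": [0, 0, 0], "claw": 1},
    {"linear": [0, 0, 0], "turn": [0, 0, 0], "claw": 1}
  ],
  "grip_force": 30
}}

```text
time: 11.8
position: [0.6157, 0.1558, 0.2492]
tool_rot: [2.628, 1.722, 0.001]
ft_force: [0.7, 0.6, 0.3]
grip_width: 0.146
```

Call:
{"api": "move_arm", "payload": {
  "deltas": [
    {"linear": [-0.006, -0.174, 0], "turn": [0, 0, -1], "claw": 1},
    {"linear": [-0.006, -0.174, 0], "turn": [0, 0, -1], "claw": 1},
    {"linear": [-0.006, -0.174, 0], "turn": [0, 0, -1], "claw": 1},
    {"linear": [-0.006, -0.174, 0], "turn": [0, 0, -1], "claw": 1},
    {"linear": [-0.006, -0.174, 0], "turn": [0, 0, -1], "claw": 1},
    {"linear": [-0.006, -0.174, 0], "turn": [0, 0, -1], "claw": 1},
    {"linear": [-0.006, -0.174, 0], "turn": [0, 0, -1], "claw": 1},
    {"linear": [-0.006, -0.174, 0], "turn": [0, 0, -1], "claw": 1},
    {"linear": [0, 0, 0], "turn": [0, 0, 0], "claw": 1},
    {"linear": [0, 0, 0], "turn": [0, 0, 0], "claw": 1}
  ]
}}

```text
time: 12.63
position: [0.5743, 0.1608, 0.2492]
tool_rot: [-2.054, -2.377, 0.001]
ft_force: [-1.2, -0.4, 0.0]
grip_width: 0.158
```

Call:
{"api": "move_arm", "payload": {
  "deltas": [
    {"linear": [-0.006, -0.174, 0], "turn": [0, 0, -1], "claw": 1},
    {"linear": [-0.006, -0.174, 0], "turn": [0, 0, -1], "claw": 1},
    {"linear": [-0.006, -0.174, 0], "turn": [0, 0, -1], "claw": 1},
    {"linear": [-0.006, -0.174, 0], "turn": [0, 0, -1], "claw": 1},
    {"linear": [-0.006, -0.174, 0], "turn": [0, 0, -1], "claw": 1},
    {"linear": [-0.006, -0.174, 0], "turn": [0, 0, -1], "claw": 1},
    {"linear": [-0.006, -0.174, 0], "turn": [0, 0, -1], "claw": 1},
    {"linear": [-0.006, -0.174, 0], "turn": [0, 0, -1], "claw": 1},
    {"linear": [-0.006, -0.174, 0], "turn": [0, 0, -1], "claw": 1},
    {"linear": [-0.006, -0.174, 0], "turn": [0, 0, -1], "claw": 1},
    {"linear": [0, 0, 0], "turn": [0, 0, 0], "claw": 1}
  ]
}}

```text
time: 13.55
position: [0.5299, 0.1363, 0.2492]
tool_rot: [1.115, 2.937, 0.001]
ft_force: [0.6, 0.5, 0.5]
grip_width: 0.151
```

```bash
python3 - <<'E'
from h import *
s=ctrl.get_state();M=R.from_rotvec(s["tool_rot"]).as_matrix();p=np.array(s["position"])
d=p[:2]-[.5853,.0854];a=np.degrees(np.arctan2(d[1],d[0]));print(np.hypot(*d),a,np.degrees(np.arctan2(M[1,0],M[0,0])),"q",np.radians(a)+.375-1.309,s["ft_force"],M.T@s["ft_force"],s["joint_positions"])
E
```

```text
0.07525293648318794 137.4108647380271 138.41170522866756 q 1.4642720176911486 [0.64779939 0.4827502  0.53594288] [-0.16420358  0.79142678 -0.53535727] [-0.62166955  0.09669218  0.34527914  1.71516109 -0.03378487  1.33483133
  0.57494267]
```

Call:
{"api": "move_arm", "payload": {
  "deltas": [
    {"linear": [-0.006, -0.174, 0], "turn": [0, 0, -1], "claw": 1},
    {"linear": [-0.006, -0.174, 0], "turn": [0, 0, -1], "claw": 1},
    {"linear": [-0.006, -0.174, 0], "turn": [0, 0, -1], "claw": 1},
    {"linear": [-0.006, -0.174, 0], "turn": [0, 0, -1], "claw": 1},
    {"linear": [-0.006, -0.174, 0], "turn": [0, 0, -1], "claw": 1},
    {"linear": [-0.006, -0.174, 0], "turn": [0, 0, -1], "claw": 1},
    {"linear": [-0.006, -0.174, 0], "turn": [0, 0, -1], "claw": 1},
    {"linear": [-0.006, -0.174, 0], "turn": [0, 0, -1], "claw": 1},
    {"linear": [-0.006, -0.174, 0], "turn": [0, 0, -1], "claw": 1},
    {"linear": [0, 0, 0], "turn": [0, 0, 0], "claw": 1}
  ],
  "grip_force": 45
}}

```text
time: 14.38
position: [0.5112, 0.0942, 0.2491]
tool_rot: [-0.155, -3.137, -0.001]
ft_force: [1.0, 0.1, 0.3]
grip_width: 0.15
```

```bash
cat > q.py <<'E'
from h import *
s=ctrl.get_state();M=R.from_rotvec(s["tool_rot"]).as_matrix();p=np.array(s["position"])
d=p[:2]-[.5853,.0854];a=np.arctan2(d[1],d[0])%(2*np.pi);print(np.hypot(*d),np.degrees(a),np.degrees(np.arctan2(M[1,0],M[0,0])),"q",a+.375-1.309,M.T@s["ft_force"],s["joint_positions"])
E
python3 q.py
```

```text
0.07458603029684038 173.23011761625588 174.3460392900631 q 2.0894359160206957 [-1.02675507  0.23648839 -0.29017634] [-0.57258485  0.03561602  0.34975267  1.77617005 -0.01303598  1.33231903
  1.25216343]
```

Call:
{"api": "move_arm", "payload": {
  "deltas": [
    {"linear": [-0.006, -0.174, 0], "turn": [0, 0, -1], "claw": 1},
    {"linear": [-0.006, -0.174, 0], "turn": [0, 0, -1], "claw": 1},
    {"linear": [-0.006, -0.174, 0], "turn": [0, 0, -1], "claw": 1},
    {"linear": [-0.003, -0.12, 0], "turn": [0, 0, -0.6], "claw": 1},
    {"linear": [0, 0, 0], "turn": [0, 0, 0], "claw": 1},
    {"linear": [0, 0, 0], "turn": [0, 0, 0], "claw": 1}
  ]
}}

```text
time: 14.88
position: [0.5117, 0.0768, 0.2491]
tool_rot: [0.238, -3.132, -0.002]
ft_force: [-1.5, 4.7, 0.4]
grip_width: 0.148
```

```bash
python3 q.py
```

```text
0.07412627410050017 186.67209543523848 -171.29380398037426 q 2.324042686941989 [ 0.79223481  4.87315492 -0.42487127] [-0.55088857  0.02978973  0.36081772  1.7818833  -0.01249923  1.33212084
  1.53548862]
```

Close to the end stop now. Pressing a little further to be sure it seats.

Call:
{"api": "move_arm", "payload": {
  "deltas": [
    {"linear": [0, -0.07, 0], "turn": [0, 0, 0], "claw": 1},
    {"linear": [0, -0.07, 0], "turn": [0, 0, 0], "claw": 1},
    {"linear": [0, 0, 0], "turn": [0, 0, 0], "claw": 1},
    {"linear": [0, 0, 0], "turn": [0, 0, 0], "claw": 1}
  ]
}}

```text
time: 15.22
position: [0.5116, 0.0764, 0.2491]
tool_rot: [0.245, -3.131, -0.01]
ft_force: [-1.3, 11.8, -0.8]
grip_width: 0.148
```

```bash
python3 q.py
```

```text
0.07420516918896539 186.9623065004559 -171.06392509759092 q 2.3291078255557522 [-0.51803071 11.88106648  0.92401602] [-0.54797873  0.02965066  0.36189542  1.78206418 -0.0175078   1.33200451
  1.54467406]
```

Call:
{"api": "move_arm", "payload": {
  "deltas": [
    {"linear": [0, 0.1, 0], "turn": [0, 0, 0], "claw": 1},
    {"linear": [0, 0.04, 0], "turn": [0, 0, 0], "claw": 0.5},
    {"linear": [0, 0, 0], "turn": [0, 0, 0], "claw": 0.5},
    {"linear": [0, 0, 0], "turn": [0, 0, 0], "claw": 0.5},
    {"linear": [0, 0, 0], "turn": [0, 0, 0], "claw": 0.5},
    {"linear": [0, 0, 0], "turn": [0, 0, 0], "claw": 0.5},
    {"linear": [0, 0, 0], "turn": [0, 0, 0], "claw": 0.5},
    {"linear": [0, 0, -0.5], "turn": [0, 0, 0], "claw": 0.5},
    {"linear": [0, 0, -1], "turn": [0, 0, 0], "claw": 0.5},
    {"linear": [0, 0, -1], "turn": [0, 0, 0], "claw": 0.5},
    {"linear": [0, 0, -1], "turn": [0, 0, 0], "claw": 0.5},
    {"linear": [1, 0, 0], "turn": [0, 0, 0], "claw": 0.5},
    {"linear": [1, 0, 0], "turn": [0, 0, 0], "claw": 0.5},
    {"linear": [0, 0, 0], "turn": [0, 0, 0], "claw": 0.5},
    {"linear": [0, 0, 0], "turn": [0, 0, 0], "claw": 0.5}
  ]
}}

```text
time: 16.47
position: [0.452, 0.0656, 0.3548]
tool_rot: [-0.242, 3.13, 0.002]
ft_force: [1.1, -0.2, 1.1]
grip_width: 0.501
```

```bash
python3 - <<'E'
from h import *
snap("scene","pics/s5.png");snap("top","pics/t5.png")
s=ctrl.get_state();print(s["position"],s["ft_force"],s["grip_width"])
c=lambda f:np.clip(cv2.resize(cv2.imread(f)[190:290,230:330],(400,400),interpolation=cv2.INTER_CUBIC)*1.6,0,255).astype(np.uint8)
t=cv2.resize(cv2.imread("pics/t5.png")[90:190,270:370],(400,400),interpolation=cv2.INTER_CUBIC)
cv2.imwrite("pics/c5.png",np.hstack([c("pics/s5.png"),t]))
al=np.radians(66.4)+2.125
print((proj("pics/s5.png",[.5853+.075*np.cos(al),.0854+.075*np.sin(al),.234])[0]-[230,190])*4)
E
```

```text
[0.45301696 0.06591346 0.35419217] [ 0.74708478 -0.50316756 -0.31343538] 0.49814615334149315
[248.12880759  41.81860494]
```

View pics/c5.png

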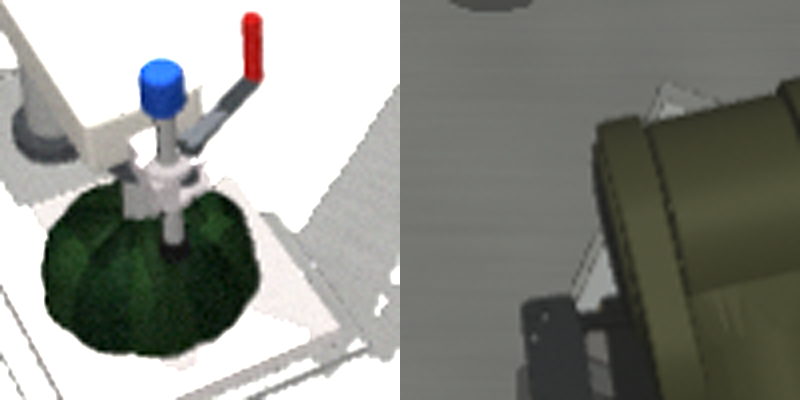

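The knob at (162,88) and foot at (175,250) are where they were at contact. The lever post at (252,47) is at the locked end, about 1.5 px from the prediction, and the robot is clear. Handing in.

```bash
python3 -c "
from bench import ctrl
print(ctrl.close_job())"
```

```text
the job is handed in; nothing more can be done
None
```

The depth stop is set and locked with the foot resting on the squash, and I handed the job in at about 16.5 s of the 54 s.

- **Setting the rod:** I ran the rod down 35 mm by the blue knob. The foot met the skin, and the push rose from about 3.5 N while sliding to about 8.5 N. That puts roughly 5 N on the squash, well under the 18 N that bruises it.
- **Locking the lever:** I swung the red lever over to its end stop. I measured the joint at about 2.33, where it held firm against a 12 N push, against a nominal 2.35. I then released the lever and backed the arm clear.
- **Last checks:** In the final scene picture the knob and foot were within about half a pixel of where they were at contact, and the lever was at its locked end. The force reading was near zero, so the robot was touching nothing. The arm hid the corer in the last top picture, so that view confirmed nothing. I did not check the wedge and push block again, but the arm never went near them at low height.

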